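# Slide the bean tin past scale and tamping stand into its dock

## Task

Push the round steel tin along the counter, through the gap between the fixed scale and the tamping stand without touching either, and into the dock. Press it home firmly but gently against the sprung switch plate at the back of the dock, hold the pressure for about a second, then let go and leave it standing in the dock; keep the tin flat on the counter and leave everything else where it is.

Things in the scene. Friction and masses are not known exactly. Their poses are not given: they have to be found in the camera images.
- tin_center (a point): Closed round steel tin, 112 mm across and 55 mm tall, 0.35 to 0.7 kg, standing flat on the counter (too wide to grasp: push it, e.g. cradled in front of two partly opened fingers near the counter). Point at its centre, 27.5 mm above the counter.
- dock_seat (a point): Point on the counter in the fixed dock, on its centre line; +x points INTO the dock (the way the tin goes in), z up. A sprung upright rubber plate at the back (70 mm wide, 8 to 42 mm high) stops the tin. Where the plate stands is set differently each time and NOT told: the tin's centre is at x = 0 to 20 mm here when it first touches. It must be felt.
- dock_back (a point): Point on the counter at the front of the dock's black housing (75 mm tall), 95 mm in from dock_seat, same axes. The sprung plate stands before it: 2 N per mm from first touch, 12 mm travel. Its switch makes at 4 N from the tin, breaks above 15 N: press about 8 N more than sliding the tin takes (1 to 8 N, varies) and hold. Let go, it pushes the tin back a few mm; that is fine.
- scale: Brewing scale, fixed to the counter: flat black block, 120 mm (its x) by 130 mm (its y), 30 mm tall. Origin: centre of its underside. An obstacle, not to be touched.
- tamp_stand: Tamping stand, screwed down: wooden block 90 x 90 mm, 48 mm tall. Origin: centre of its underside. An obstacle, not to be touched. Scale and stand are side by side across the way from tin to dock, either one nearer the robot; between them is a gap of 140 to 200 mm.
- cup: white ceramic cup, 84 mm across, 55 mm tall, loose; a bystander. Origin: centre of its underside.
- pitcher: steel milk jug with a handle, 72 mm across, 70 mm tall, loose; a bystander. Origin: centre of its underside.
- timer: white timer puck lying flat, 60 x 70 x 22 mm, loose; a bystander. Origin: centre of its underside.
- spoon: steel cupping spoon lying flat, 160 mm long, loose; a bystander. Origin on its underside.
- pouch: standing black coffee pouch, 50 x 90 mm, 170 mm tall, loose; a bystander. Origin: centre of its underside.
- tamper: small steel disc weight, 54 mm across, 30 mm tall, loose; a bystander. Origin: centre of its underside.
- tin: The tin itself; origin at the centre of its underside.
- dock: The dock with its sprung plate; origin and axes as dock_seat. Two steel cheeks, 40 mm tall and 8 mm thick, run from x = 15 to 100 mm, inner faces 64 mm either side of the centre line (8 mm play beside the tin), flared in front out to x = -17 mm, y = 83 mm either side. Bare counter between them.

How it is judged:
By the outcome, as a careful person would: the job done as asked, in the order asked, and still so for the second after the job is handed in, with the robot touching nothing.
It also fails if it takes over 72 s, if anything falls off the work surface, if the arm or the gripper's body presses on something with over 40 N, if the wrist force passes 120 N, or if a joint passes its speed limit or range.

## Robot

A 7-joint arm with a two-finger parallel gripper is mounted at the origin on the work surface. World frame = base frame: x ahead of the robot, y to its left, z up, the work surface at z = 0. Lengths are in m, angles in rad, forces in N, time in s.
With the tool pointing down it reaches from about 0.425 to 0.925 m from the base axis. Payload 6.8 kg.
Tool frame: the origin (TCP) lies on the centre line of the jaws, within the pads' length; the fingertips stand 11 mm ahead of it and the grasp point (between the pads) lies 8 mm behind it (r.tip_extent is the distance from the TCP to the fingertips, in m); z points along the fingers, y is the line along which they close (so a half turn about z gives the same grasp; the last joint's range is limited). The gripper opens to 85 mm and grips with 20 to 120 N. Pads are 22 mm wide; open, the fingers measure 114 mm over their backs; the gripper's body (76 mm by 85 mm) begins 54 mm behind the grasp point. The pads swing forward as they close: fully open they stand 13 mm farther back than shut.
Start: joints at [-1.442, 0.477, 0.022, 1.555, -0.011, 1.109, -0.083], TCP at [0.158, 0.656, 0.242] pointing down, gripper open.
Joint ranges: [-2.96, 2.96], [-0.34, 2.1], [-1.41, 1.46], [0.24, 2.44], [-1.37, 4.51], [0.17, 1.92], [-2.96, 2.96]. Speed limits (rad/s): [2.39, 2.39, 3.14, 3.14, 3.14, 3.14, 3.14].

## Interface

Orientations are given as a rotation vector (axis times angle).
In Python, from cell import r gives the robot as it stands.
- The arm moves only by the tool jog_arm, never from a script. Its argument "series" is a list of rows, each a list of 6 numbers: the shift along the world's x, y, z in m, then the turn, a rotation vector about the world's x, y, z in rad. In form: [[dx, dy, dz, rx, ry, rz], ...]. A call has exactly 8 rows; each row is the pose to reach, as a shift and turn from the pose commanded when the call began; what a row does not reach only later rows make up. A row lasts 1/8 s, in which the tool goes at most 62.5 mm and 10.7 degrees, less where a joint would pass 70% of its speed; a pose out of reach is approached as far as the arm can. A call with a gripper value outside its range is refused whole. "hand" is the closure, from 0 (fully open) to 1 (shut), set as the call begins (left out, the last holds). The fingers move at their own pace and stop on an object; "grip_force" is the grip in N (left out, the last holds). Time passes only in rows, so rows that repeat a pose let the fingers close, or fill a call up. It gives the time, the measured TCP pose, the force, the opening and the grip force at its end, in the units of the state.
- r.get_obs(): the state, without advancing time (a new reading comes with each control period).
- r.snapshot(name): name is "scene" or "top" or "wrist"; returns a dict with "color" (400x640x3 uint8, red, green, blue), "vertical_fov" (degrees; the focal length in pixels is half the picture's height over the tangent of half this angle, whatever the lens; pixels are square), "cx", "cy" (the principal point, pixels), "R" (3x3) and "t" (3): a world point X has camera coordinates R X + t. Camera axes: x right, y down, z forward; pixel columns grow to the right and rows downward; lengths in m; the calibration is good to about 2 mm. A picture is of the moment at which its call begins. There is no depth.
- r.hand_in(): hands the job in; it is judged then, once.
The state is a dict: "time": time; "joint_pos": joint angles; "qvel": joint speeds; "joint_torque": joint torques, N m; "tool_pos": TCP position; "orientation": TCP orientation; "contact_force": force on the tool from outside, world axes, zero at the start; "wrist_torque": the same for the moment, N m; "gripper_width": opening from 0.0 (shut) to 1.0 (fully open); "finger_force": force on a finger pad.
Only numpy, scipy, OpenCV 4.12 (cv2) and the standard library are available. Lean on these libraries where they do the work, as an engineer would, in place of code of your own. Each camera call takes 0.05 s, during which the arm holds its last target. There are 200 camera calls.

## Working session

There is one attempt and no reset: what is moved stays moved. The work goes in short steps, Python scripts to look and compute and a tool call to move; the robot and the scene stay as the last step left them, time stands still between calls to the robot, and variables do not carry over. Pictures are saved under pics/ and viewed, at most 10 in all, crops included, and the job is handed in when it is done.

Besides the shell and the picture viewer there is one more tool, called after ">>>" by a JSON object that holds its "method" and its "body", one argument or row to a line. jog_arm: Moves the arm, as the interface text tells. Its arguments: {"type":"object","properties":{"series":{"type":"array","items":{"type":"array","items":{"type":"number"}}},"hand":{"type":"number"},"grip_force":{"type":"number"}},"required":["series"]}

```bash
mkdir -p pics; ls
python3 - <<'E'
from cell import r
import cv2,numpy as np
o=r.get_obs(); print({k:np.round(v,3) for k,v in o.items()}, r.tip_extent)
for n in ("scene","top"):
    s=r.snapshot(n); cv2.imwrite(f"pics/{n}0.png",s["color"][:,:,::-1]); np.savez(f"{n}0.npz",**s)
    print(n,s["vertical_fov"],s["cx"],s["cy"],np.round(s["R"],3).tolist(),np.round(s["t"],3))
E
```

```text
pics
{'time': np.float64(0.0), 'joint_pos': array([-1.442,  0.478,  0.022,  1.556, -0.011,  1.109, -0.083]), 'qvel': array([-0.001, -0.001, -0.001, -0.   , -0.   ,  0.   ,  0.001]), 'joint_torque': array([ 0.0000e+00, -5.9645e+01,  1.6080e+00, -2.8118e+01,  1.3000e-02,
        9.0000e-03,  0.0000e+00]), 'tool_pos': array([0.158, 0.656, 0.241]), 'orientation': array([-3.71e-01, -3.12e+00,  3.00e-03]), 'contact_force': array([-0.926,  0.501, -0.404]), 'wrist_torque': array([0.003, 0.017, 0.023]), 'finger_force': np.float64(0.0), 'gripper_width': np.float64(1.002)} 0.011
scene 54.36586167356231 321.1837995455138 194.11998061598496 [[-0.45, 0.893, -0.011], [0.473, 0.228, -0.851], [-0.758, -0.388, -0.525]] [ 0.243 -0.198  1.463]
top 57.15853055641246 316.1100509661404 195.83880473638203 [[0.091, -0.996, 0.0], [-0.972, -0.089, -0.218], [0.217, 0.019, -0.976]] [-0.055  0.541  1.058]
```

View pics/top0.png

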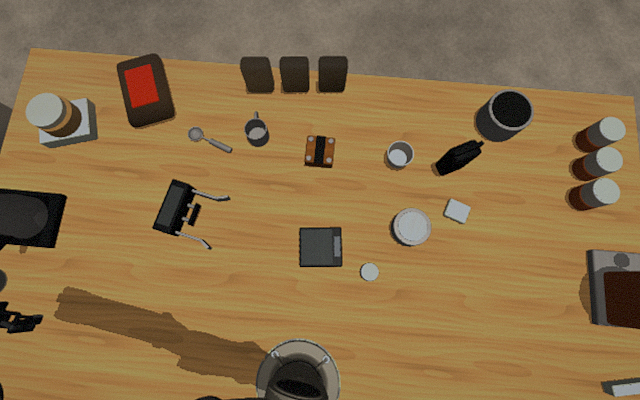

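View pics/scene0.png

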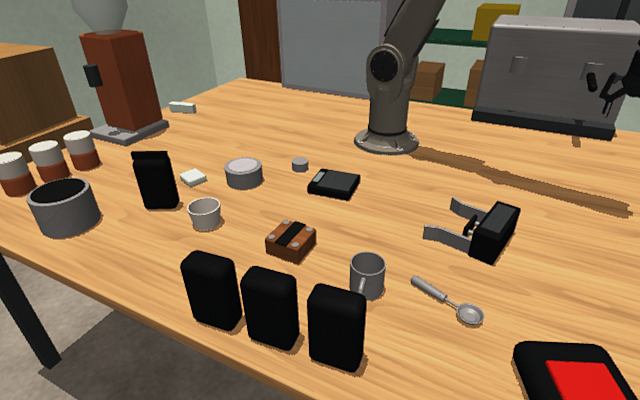

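The top view shows the tin at (411,227), the scale at (321,247), the stand at (320,151) and the dock at about (180,210), opening right. The tamper is at (369,271), the cup at (400,154) and the timer at (457,210). The scene view agrees with this layout.

```bash
cat > h.py <<'E'
import numpy as np,cv2
def ray(s,px,h):
    f=200/np.tan(np.radians(float(s["vertical_fov"]))/2)
    R,t=s["R"],s["t"]; px=np.atleast_2d(px).astype(float)
    d=np.c_[(px[:,0]-s["cx"])/f,(px[:,1]-s["cy"])/f,np.ones(len(px))]@R
    c=-R.T@t
    return (c+d*((h-c[2])/d[:,2])[:,None])[:,:2]
def proj(s,X):
    f=200/np.tan(np.radians(float(s["vertical_fov"]))/2)
    c=np.atleast_2d(X)@s["R"].T+s["t"]
    return np.c_[s["cx"]+f*c[:,0]/c[:,2],s["cy"]+f*c[:,1]/c[:,2]]
E
python3 - <<'E'
from h import *
s=np.load("top0.npz"); im=s["color"]
a=im[160:290,135:335][:,:,::-1]; b=im[100:290,290:490][:,:,::-1]
cv2.imwrite("pics/crop1.png",cv2.resize(a,None,fx=4,fy=4,interpolation=cv2.INTER_CUBIC))
hsv=cv2.cvtColor(im,cv2.COLOR_RGB2HSV)
gray=((hsv[:,:,1]<60)).astype(np.uint8)
gray[:100]=0
n,l,st,c=cv2.connectedComponentsWithStats(gray)
for i in range(1,n):
    if st[i,4]>80: print(st[i],c[i].round(1),im[l==i].mean(0).round())
E
```

```text
[  0 100  15  49 310] [  4.5 117.2] [79. 73. 64.]
[ 26 100  40  29 890] [ 44.3 112.3] [149. 152. 143.]
[  39  100   58   48 1107] [ 74.  128.1] [115. 117. 112.]
[ 476  100   58   41 1287] [500.6 120.5] [52. 50. 48.]
[635 100   5  47 142] [637.7 116.8] [121. 112.  99.]
[244 112  25  34 527] [256.3 131.2] [78. 75. 72.]
[588 117  38  29 795] [606.6 131. ] [120. 123. 115.]
[188 126  44  27 303] [205.7 138.4] [108. 104. 100.]
[387 141  27  27 575] [399.7 153.7] [122. 122. 120.]
[454 145  25  22 134] [466.2 155.5] [18. 18. 18.]
[585 147  38  29 822] [603.7 161. ] [122. 125. 117.]
[581 178  39  29 842] [600.5 192.2] [124. 127. 120.]
[155 181  54  68 921] [174.2 211. ] [55. 56. 54.]
[191 187  39  14 154] [209.3 195.1] [98. 96. 92.]
[   0  191   50   56 1942] [ 22.2 216.7] [40. 39. 37.]
[444 199  27  25 431] [456.7 210.7] [154. 160. 160.]
[ 391  208   40   38 1183] [410.9 226.7] [151. 152. 150.]
[ 300  228   42   39 1509] [320.4 247. ] [65. 67. 66.]
[ 588  250   52   77 1802] [606.5 277. ] [83. 80. 77.]
[360 263  19  18 272] [369.  271.5] [156. 161. 157.]
[  0 270   6  21  86] [  2.  279.5] [43. 43. 39.]
[  0 319  25  12 110] [  9.5 325. ] [29. 29. 29.]
[ 250  338   91   62 3208] [298.1 370. ] [87. 83. 74.]
[603 378  37  19 532] [622.5 387.1] [111. 115. 112.]
```

View pics/crop1.png

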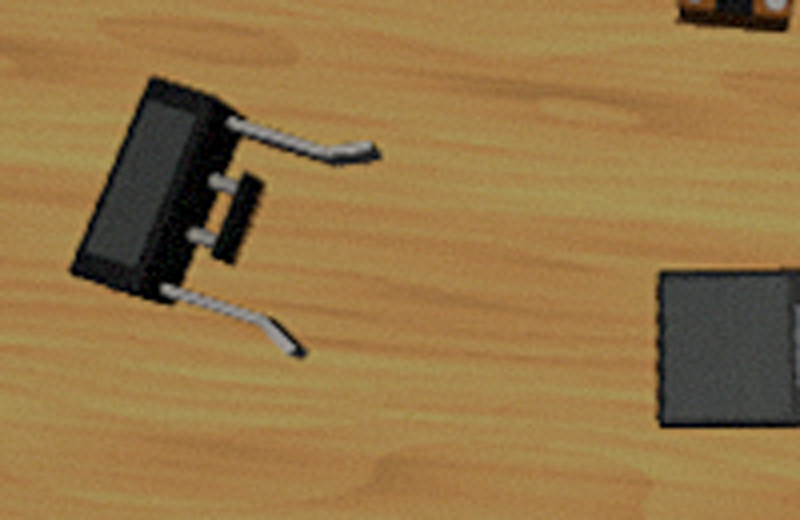

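The dock crop shows flare ends at crop (378,152) and (303,352), bends at (335,158) and (265,320), and the plate at (240,218). The top edges of the scale and stand are also clear.

```bash
cat > m.py <<'E'
from h import *
s=np.load("top0.npz"); im=s["color"]
cr=lambda x,y:np.array([135+(x+.5)/4-.5,160+(y+.5)/4-.5])
print("cam",-s["R"].T@s["t"])
pts={k:ray(s,cr(*p),.04)[0] for k,p in dict(flR=(376,152),flL=(300,352),bR=(335,158),bL=(265,319),plT=(255,176),plB=(225,262),cR=(232,122),cL=(168,290)).items()}
for k,v in pts.items(): print(k,v.round(4))
print("flare sep",np.linalg.norm(pts["flR"]-pts["flL"]),"bend sep",np.linalg.norm(pts["bR"]-pts["bL"]))
hsv=cv2.cvtColor(im,cv2.COLOR_RGB2HSV)
def comp(mask,p):
    n,l,st,c=cv2.connectedComponentsWithStats(mask.astype(np.uint8)); m=(l==l[p[1],p[0]]).astype(np.uint8)
    c,_=cv2.findContours(m,cv2.RETR_EXTERNAL,cv2.CHAIN_APPROX_NONE); return c[0][:,0]
g=hsv[:,:,1]<60
for n,p,h in (("tin",(411,227),.0275),("tamper",(369,271),.015),("cup",(399,160),.0275),("timer",(457,210),.011)):
    c=comp(g,p); q=ray(s,c,h); print(n,cv2.minEnclosingCircle(q.astype(np.float32)),q.min(0),q.max(0))
w=(hsv[:,:,1]<60)|(hsv[:,:,2]<75)|((hsv[:,:,0]<12)&(hsv[:,:,1]>130))
for n,p,h in (("scale",(315,247),.03),("stand",(320,151),.048)):
    c=comp(w,p); q=ray(s,c,h); R=cv2.minAreaRect((q*1000).astype(np.float32)); print(n,R,cv2.boxPoints(R).round(0).tolist())
E
python3 m.py
```

```text
cam [ 0.30062777 -0.02762336  1.15010458]
flR [0.5176 0.2634]
flL [0.3601 0.2984]
bR [0.51   0.2943]
bL [0.3822 0.3285]
plT [0.4904 0.3536]
plB [0.4223 0.3656]
cR [0.5311 0.3783]
cL [0.3972 0.4051]
flare sep 0.16134257728976073 bend sep 0.13232312327689397
tin ((0.4780097007751465, -0.3052922785282135), 0.06319060176610947) [ 0.42253958 -0.36347391] [ 0.53994292 -0.24323068]
tamper ((0.3341379165649414, -0.18604862689971924), 0.028134562075138092) [ 0.30821523 -0.21353606] [ 0.36023653 -0.1585512 ]
cup ((0.7117475271224976, -0.2604948878288269), 0.04782332107424736) [ 0.66703641 -0.30351139] [ 0.75790043 -0.21924731]
timer ((0.5458893775939941, -0.45169681310653687), 0.04404459893703461) [ 0.5090245  -0.49240198] [ 0.58349868 -0.4108482 ]
scale ((395.0162353515625, -31.373260498046875), (117.5849380493164, 128.15467834472656), 5.207172870635986) [[331.0, 27.0], [342.0, -101.0], [459.0, -90.0], [448.0, 38.0]]
stand ((690.1209716796875, 1.3870124816894531), (103.21670532226562, 81.61982727050781), 5.211950302124023) [[635.0, 37.0], [642.0, -44.0], [745.0, -35.0], [738.0, 47.0]]
```

Dock seat is about (0.4425, 0.297) with its axis at about 77°. The tin is at about (0.480, -0.304). The gap runs from x≈0.455 to 0.648 near y≈-0.02. I'm moving round behind the tin.

>>> {"method": "jog_arm", "body": {
  "series": [
    [0.05, -0.03, 0, 0, 0, -0.06],
    [0.1, -0.06, 0, 0, 0, -0.12],
    [0.15, -0.09, 0, 0, 0, -0.18],
    [0.2, -0.12, 0, 0, 0, -0.25],
    [0.24, -0.15, 0, 0, 0, -0.31],
    [0.28, -0.19, 0, 0, 0, -0.37],
    [0.32, -0.23, 0, 0, 0, -0.43],
    [0.36, -0.27, 0, 0, 0, -0.5]
  ],
  "hand": 0.3,
  "grip_force": 60
}}

```text
time: 1.1
tool_pos: [0.5192, 0.3847, 0.242]
orientation: [-1.134, -2.929, 0.001]
contact_force: [-0.2, 0.5, -0.1]
gripper_width: 0.701
finger_force: 0.0
```

>>> {"method": "jog_arm", "body": {
  "series": [
    [0.02, -0.06, 0, 0, 0, -0.08],
    [0.04, -0.12, 0, 0, 0, -0.15],
    [0.06, -0.18, 0, 0, 0, -0.23],
    [0.08, -0.24, 0, 0, 0, -0.3],
    [0.1, -0.3, 0, 0, 0, -0.38],
    [0.1, -0.36, 0, 0, 0, -0.45],
    [0.1, -0.42, 0, 0, 0, -0.53],
    [0.1, -0.48, 0, 0, 0, -0.6]
  ]
}}

```text
time: 2.1
tool_pos: [0.6179, -0.0957, 0.242]
orientation: [-1.95, -2.463, 0.0]
contact_force: [-0.0, -0.5, -0.3]
gripper_width: 0.701
finger_force: 0.0
```

>>> {"method": "jog_arm", "body": {
  "series": [
    [-0.02, -0.05, 0, 0, 0, -0.1],
    [-0.04, -0.1, 0, 0, 0, -0.2],
    [-0.06, -0.15, 0, 0, 0, -0.3],
    [-0.09, -0.2, 0, 0, 0, -0.4],
    [-0.13, -0.25, -0.02, 0, 0, -0.5],
    [-0.17, -0.29, -0.05, 0, 0, -0.58],
    [-0.17, -0.293, -0.08, 0, 0, -0.58],
    [-0.17, -0.293, -0.08, 0, 0, -0.58]
  ]
}}

```text
time: 3.1
tool_pos: [0.4463, -0.3862, 0.1601]
orientation: [-2.568, -1.801, 0.003]
contact_force: [0.4, 0.4, 0.4]
gripper_width: 0.7
finger_force: 0.0
```

Run:
```python
from cell import r
import cv2,numpy as np
from h import *
s=r.snapshot("wrist"); np.savez("w1.npz",**s); cv2.imwrite("pics/w1.png",s["color"][:,:,::-1])
print(-s["R"].T@s["t"], proj(s,[.48,-.304,.055]), r.get_obs()["joint_pos"].round(2))
t=r.snapshot("top"); np.savez("top1.npz",**t)
```

```text
[ 0.46931482 -0.32177736  0.29061545] [[327.99043831  86.86465447]] [ 0.12  0.5   0.65  1.87 -0.38  0.9   0.61]
```

View pics/w1.png

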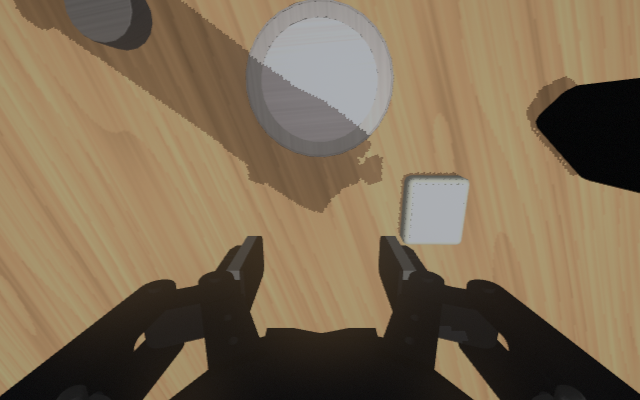

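The wrist picture shows the tin lid circle centred at about (320,78) with radius about 74. The timer is clear to the right at (435,210), and the finger gap is centred at about x=321.

```bash
cat > plan.py <<'E'
import sys
from h import *
from scipy.interpolate import CubicSpline
def path(P,step,off):
    P=np.array(P); d=np.r_[0,np.cumsum(np.linalg.norm(np.diff(P,axis=0),axis=1))]
    sp=CubicSpline(d,P); u=np.arange(0,d[-1]+step,step).clip(0,d[-1])
    c=sp(u); v=sp(u,1); a=np.arctan2(v[:,1],v[:,0])
    return c,a,c-off*np.c_[np.cos(a),np.sin(a)]
E
python3 - <<'E'
from plan import *
s=np.load("w1.npz"); print("tin",ray(s,[[320,78.5],[246,78],[393,78],[320,1],[320,157]],.055).round(4).tolist())
sc=np.array([[.331,.027],[.342,-.101],[.459,-.09],[.448,.038]])
st=np.array([[.648,.037],[.655,-.044],[.745,-.035],[.738,.047]])
seat=np.array([.4425,.297]);ax=np.array([.224,.9746])
P=[[.48,-.304],[.533,-.15],[.537,-.02],[.512,.065],[.46,.15],seat-.07*ax,seat-.03*ax,seat]
c,a,t=path(P,.02,.0583)
for q,b,w in zip(c,a,t):
    dd=[-cv2.pointPolygonTest((k*1000).astype(np.float32).reshape(-1,1,2),tuple(map(float,q*1000)),True)-56 for k in (sc,st)]
    print(q.round(3),np.degrees(b).round(0),w.round(3),"r",np.hypot(*w).round(3),"clr",np.round(dd))
E
```

```text
tin [[0.4763, -0.2964], [0.424, -0.2769], [0.528, -0.3148], [0.4938, -0.2484], [0.4561, -0.352]]
[ 0.48  -0.304] 64.0 [ 0.454 -0.356] r 0.578 clr [159. 257.]
[ 0.488 -0.286] 65.0 [ 0.464 -0.339] r 0.575 clr [142. 238.]
[ 0.496 -0.268] 67.0 [ 0.474 -0.322] r 0.573 clr [126. 218.]
[ 0.504 -0.249] 69.0 [ 0.483 -0.304] r 0.57 clr [110. 199.]
[ 0.511 -0.231] 71.0 [ 0.491 -0.286] r 0.568 clr [ 94. 180.]
[ 0.517 -0.211] 72.0 [ 0.5   -0.267] r 0.567 clr [ 79. 161.]
[ 0.523 -0.192] 74.0 [ 0.507 -0.248] r 0.565 clr [ 65. 142.]
[ 0.528 -0.173] 77.0 [ 0.515 -0.229] r 0.563 clr [ 52. 125.]
[ 0.532 -0.153] 79.0 [ 0.521 -0.21 ] r 0.562 clr [ 41. 108.]
[ 0.536 -0.133] 81.0 [ 0.527 -0.191] r 0.561 clr [32. 93.]
[ 0.538 -0.113] 84.0 [ 0.532 -0.171] r 0.559 clr [27. 79.]
[ 0.54  -0.093] 87.0 [ 0.537 -0.151] r 0.558 clr [25. 69.]
[ 0.541 -0.073] 90.0 [ 0.54  -0.131] r 0.556 clr [27. 62.]
[ 0.54  -0.053] 93.0 [ 0.543 -0.111] r 0.554 clr [28. 59.]
[ 0.539 -0.033] 96.0 [ 0.545 -0.091] r 0.552 clr [28. 59.]
[ 0.536 -0.013] 100.0 [ 0.546 -0.07 ] r 0.55 clr [27. 60.]
[0.532 0.007] 103.0 [ 0.545 -0.05 ] r 0.54
[... 233 characters left out ...]
 [15. 95.]
[0.494 0.098] 121.0 [0.524 0.048] r 0.526 clr [ 20. 110.]
[0.483 0.115] 123.0 [0.515 0.066] r 0.52 clr [ 29. 126.]
[0.472 0.132] 124.0 [0.505 0.084] r 0.512 clr [ 41. 144.]
[0.461 0.149] 124.0 [0.493 0.101] r 0.504 clr [ 56. 162.]
[0.449 0.167] 122.0 [0.48  0.117] r 0.494 clr [ 73. 181.]
[0.439 0.185] 117.0 [0.465 0.133] r 0.484 clr [ 91. 200.]
[0.431 0.203] 108.0 [0.449 0.148] r 0.472 clr [110. 218.]
[0.427 0.222] 94.0 [0.431 0.164] r 0.461 clr [130. 233.]
[0.428 0.242] 79.0 [0.417 0.185] r 0.456 clr [149. 244.]
[0.434 0.261] 73.0 [0.416 0.206] r 0.464 clr [168. 254.]
[0.44  0.281] 76.0 [0.425 0.224] r 0.481 clr [187. 265.]
[0.442 0.297] 85.0 [0.438 0.239] r 0.499 clr [203. 275.]
```

>>> {"method": "jog_arm", "body": {
  "series": [
    [0, 0, -0.03, 0, 0, 0],
    [0, 0, -0.06, 0, 0, 0],
    [0, 0, -0.09, 0, 0, 0],
    [0, 0, -0.11, 0, 0, 0],
    [0, 0, -0.125, 0, 0, 0],
    [0, 0, -0.135, 0, 0, 0],
    [0, 0, -0.135, 0, 0, 0],
    [0, 0, -0.135, 0, 0, 0]
  ]
}}

```text
time: 4.2
tool_pos: [0.4487, -0.3873, 0.028]
orientation: [2.57, 1.805, 0.001]
contact_force: [0.5, 0.2, -0.1]
gripper_width: 0.696
finger_force: 0.0
```

```bash
cat > go.py <<'E'
from plan import *
seat=np.array([.4425,.297]);ax=np.array([.224,.9746])
P=np.array([[.477,-.301],[.538,-.15],[.549,-.03],[.53,.06],[.474,.145],seat-.06*ax,seat-.03*ax,seat])
d=np.r_[0,np.cumsum(np.linalg.norm(np.diff(P,axis=0),axis=1))]
sp=CubicSpline(d,P,bc_type=((1,np.array([.342,.94])),(1,ax)))
u=np.arange(0,d[-1],.008); c=sp(u); v=sp(u,1); a=np.arctan2(v[:,1],v[:,0])
t=c-.0583*np.c_[np.cos(a),np.sin(a)]
np.savez("path.npz",c=c,a=a,t=t)
for k in range(0,len(u)-1,8):
    i=np.arange(k+1,min(k+9,len(u)))
    print("call",k,"start",t[k].round(3),np.degrees(a[k]).round(1),"tin",c[k].round(3))
    print([[*(t[j]-t[k]).round(3).tolist(),0,0,0,round(float(a[j]-a[k]),2)] for j in i])
E
python3 go.py
```

```text
call 0 start [ 0.457 -0.356] 70.0 tin [ 0.477 -0.301]
[[0.002, 0.008, 0, 0, 0, -0.02], [0.004, 0.016, 0, 0, 0, -0.03], [0.006, 0.023, 0, 0, 0, -0.04], [0.009, 0.031, 0, 0, 0, -0.06], [0.012, 0.039, 0, 0, 0, -0.06], [0.015, 0.046, 0, 0, 0, -0.07], [0.018, 0.053, 0, 0, 0, -0.07], [0.021, 0.061, 0, 0, 0, -0.08]]
call 8 start [ 0.478 -0.295] 65.7 tin [ 0.502 -0.242]
[[0.003, 0.007, 0, 0, 0, 0.0], [0.007, 0.015, 0, 0, 0, 0.0], [0.01, 0.022, 0, 0, 0, 0.01], [0.014, 0.029, 0, 0, 0, 0.01], [0.017, 0.036, 0, 0, 0, 0.02], [0.021, 0.043, 0, 0, 0, 0.03], [0.025, 0.05, 0, 0, 0, 0.05], [0.029, 0.058, 0, 0, 0, 0.06]]
call 16 start [ 0.506 -0.237] 69.3 tin [ 0.527 -0.183]
[[0.004, 0.007, 0, 0, 0, 0.02], [0.007, 0.014, 0, 0, 0, 0.04], [0.011, 0.021, 0, 0, 0, 0.06], [0.015, 0.029, 0, 0, 0, 0.08], [0.018, 0.036, 0, 0, 0, 0.11], [0.022, 0.043, 0, 0, 0, 0.14], [0.025, 0.051, 0, 0, 0, 0.16], [0.028, 0.058, 0, 0, 0, 0.18]]
call 24 start [ 0.534 -0.179] 79.9 tin [ 0.544 -0.122]
[[0.003, 0.008, 0, 0, 0, 0.02], [0.005, 0.015, 0, 0, 0, 0.05], [0.007, 0.023, 0, 0, 0, 0.07], [0.009, 0.031, 0, 0, 0, 0.09], [0.011
[... 1256 characters left out ...]
0, 0, 0.0], [-0.037, 0.046, 0, 0, 0, -0.02], [-0.044, 0.052, 0, 0, 0, -0.05]]
call 64 start [0.484 0.127] 124.5 tin [0.451 0.175]
[[-0.007, 0.006, 0, 0, 0, -0.04], [-0.013, 0.012, 0, 0, 0, -0.08], [-0.02, 0.017, 0, 0, 0, -0.14], [-0.027, 0.023, 0, 0, 0, -0.21], [-0.034, 0.029, 0, 0, 0, -0.29], [-0.042, 0.035, 0, 0, 0, -0.39], [-0.049, 0.041, 0, 0, 0, -0.5], [-0.056, 0.049, 0, 0, 0, -0.62]]
call 72 start [0.428 0.176] 89.1 tin [0.429 0.234]
[[-0.007, 0.008, 0, 0, 0, -0.12], [-0.01, 0.017, 0, 0, 0, -0.21], [-0.01, 0.025, 0, 0, 0, -0.25], [-0.008, 0.033, 0, 0, 0, -0.25], [-0.005, 0.041, 0, 0, 0, -0.22], [-0.002, 0.048, 0, 0, 0, -0.2], [0.0, 0.056, 0, 0, 0, -0.2], [0.001, 0.064, 0, 0, 0, -0.21]]
```

>>> {"method": "jog_arm", "body": {
  "series": [
    [0.002, 0.008, 0, 0, 0, 0],
    [0.004, 0.016, 0, 0, 0, 0],
    [0.006, 0.024, 0, 0, 0, 0],
    [0.008, 0.031, 0, 0, 0, 0],
    [0.01, 0.039, 0, 0, 0, -0.02],
    [0.012, 0.047, 0, 0, 0, -0.03],
    [0.014, 0.054, 0, 0, 0, -0.04],
    [0.017, 0.062, 0, 0, 0, -0.06]
  ]
}}

```text
time: 5.2
tool_pos: [0.4652, -0.3246, 0.0273]
orientation: [2.625, 1.726, -0.0]
contact_force: [-2.9, -1.9, -0.1]
gripper_width: 0.702
finger_force: 1.3
```

>>> {"method": "jog_arm", "body": {
  "series": [
    [0.003, 0.008, 0, 0, 0, 0],
    [0.006, 0.015, 0, 0, 0, -0.01],
    [0.009, 0.022, 0, 0, 0, -0.01],
    [0.012, 0.03, 0, 0, 0, -0.02],
    [0.015, 0.037, 0, 0, 0, -0.02],
    [0.019, 0.045, 0, 0, 0, -0.02],
    [0.022, 0.052, 0, 0, 0, -0.01],
    [0.026, 0.059, 0, 0, 0, -0.01]
  ]
}}

```text
time: 6.2
tool_pos: [0.4914, -0.2654, 0.0273]
orientation: [-2.632, -1.715, 0.0]
contact_force: [-2.4, -2.7, 0.7]
gripper_width: 0.696
finger_force: 1.5
```

```bash
cat > look.py <<'E'
import sys
from cell import r
from h import *
n=sys.argv[1]
for k in ("top","wrist"):
    s=r.snapshot(k); np.savez(f"{k}{n}.npz",**s); cv2.imwrite(f"pics/{k}{n}.png",s["color"][:,:,::-1])
o=r.get_obs(); a=o["orientation"]; print(o["tool_pos"].round(4),np.degrees(2*np.arctan2(a[1],a[0])).round(1),o["contact_force"].round(1),o["time"],o["joint_pos"].round(2))
E
python3 look.py 2
```

```text
[ 0.492  -0.2644  0.0272] -293.7 [-0.1 -0.3 -0.2] 6.3 [-0.02  0.65  0.54  2.01 -0.56  0.62  0.48]
```

View pics/wrist2.png

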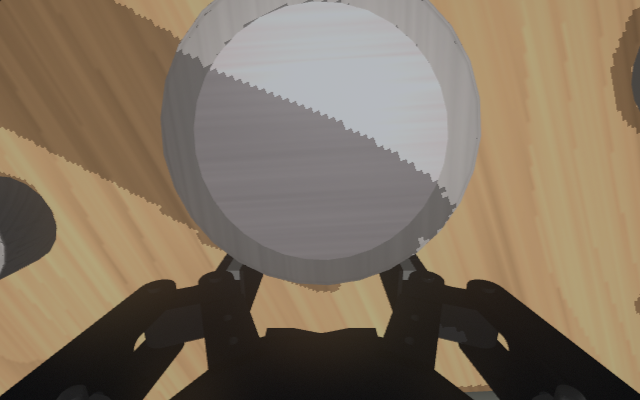

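The tin is centred in the cradle: lid axis at x≈321, contact at (240,262) and (405,262). Sliding takes about 3 N. I'm continuing along the path.

>>> {"method": "jog_arm", "body": {
  "series": [
    [0.003, 0.007, 0, 0, 0, 0.01],
    [0.007, 0.014, 0, 0, 0, 0.02],
    [0.011, 0.021, 0, 0, 0, 0.04],
    [0.015, 0.029, 0, 0, 0, 0.05],
    [0.019, 0.036, 0, 0, 0, 0.07],
    [0.022, 0.043, 0, 0, 0, 0.09],
    [0.026, 0.05, 0, 0, 0, 0.11],
    [0.03, 0.058, 0, 0, 0, 0.13]
  ]
}}

```text
time: 7.3
tool_pos: [0.5215, -0.2073, 0.0273]
orientation: [-2.514, -1.884, 0.0]
contact_force: [-0.3, -2.7, -0.1]
gripper_width: 0.698
finger_force: 1.2
```

>>> {"method": "jog_arm", "body": {
  "series": [
    [0.003, 0.007, 0, 0, 0, 0.03],
    [0.007, 0.014, 0, 0, 0, 0.06],
    [0.01, 0.022, 0, 0, 0, 0.08],
    [0.013, 0.029, 0, 0, 0, 0.1],
    [0.016, 0.037, 0, 0, 0, 0.12],
    [0.018, 0.044, 0, 0, 0, 0.15],
    [0.02, 0.052, 0, 0, 0, 0.17],
    [0.022, 0.06, 0, 0, 0, 0.19]
  ]
}}

```text
time: 8.3
tool_pos: [0.5434, -0.1473, 0.0273]
orientation: [-2.324, -2.114, 0.0]
contact_force: [-0.2, -2.2, -1.7]
gripper_width: 0.7
finger_force: 1.1
```

```bash
python3 look.py 3
python3 - <<'E'
from h import *
s=np.load("wrist3.npz"); print("lid near edge (if y=283)",ray(s,[321,283],.055))
E
```

```text
[ 0.5437 -0.1463  0.0273] -275.4 [ 0.2  0.5 -0.1] 8.4 [-0.2   0.64  0.47  2.   -0.49  0.61  0.5 ]
lid near edge (if y=283) [[ 0.54314025 -0.14168774]]
```

View pics/top3.png

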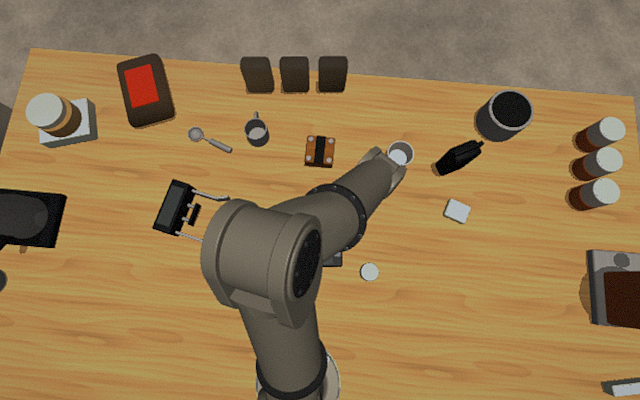

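The arm hides the tin in the top view, while the bystanders stay where they were. The wrist view puts the tin at about (0.548,-0.087), which is on the path.

>>> {"method": "jog_arm", "body": {
  "series": [
    [0.002, 0.008, 0, 0, 0, 0.02],
    [0.004, 0.016, 0, 0, 0, 0.05],
    [0.005, 0.024, 0, 0, 0, 0.07],
    [0.007, 0.032, 0, 0, 0, 0.09],
    [0.008, 0.04, 0, 0, 0, 0.11],
    [0.009, 0.048, 0, 0, 0, 0.13],
    [0.01, 0.056, 0, 0, 0, 0.15],
    [0.01, 0.065, 0, 0, 0, 0.17]
  ]
}}

```text
time: 9.4
tool_pos: [0.5535, -0.0823, 0.0274]
orientation: [2.136, 2.303, 0.0]
contact_force: [1.1, -2.2, -0.6]
gripper_width: 0.702
finger_force: 1.4
```

>>> {"method": "jog_arm", "body": {
  "series": [
    [0.001, 0.008, 0, 0, 0, 0.02],
    [0.001, 0.016, 0, 0, 0, 0.04],
    [0.001, 0.024, 0, 0, 0, 0.06],
    [0.002, 0.033, 0, 0, 0, 0.09],
    [0.002, 0.041, 0, 0, 0, 0.12],
    [0.002, 0.049, 0, 0, 0, 0.15],
    [0.002, 0.058, 0, 0, 0, 0.18],
    [0.002, 0.066, 0, 0, 0, 0.21]
  ]
}}

```text
time: 10.4
tool_pos: [0.5553, -0.0162, 0.0273]
orientation: [-1.882, -2.515, -0.0]
contact_force: [0.8, -2.7, 1.3]
gripper_width: 0.704
finger_force: 1.4
```

```bash
python3 look.py 4
```

```text
[ 0.5553 -0.0152  0.0272] -253.6 [-0.5 -0.2 -0.7] 10.5 [-0.38  0.61  0.38  2.01 -0.4   0.59  0.56]
```

View pics/wrist4.png

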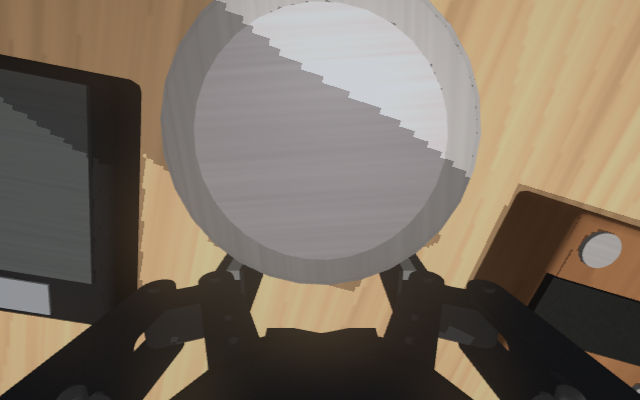

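The tin is still centred in the cradle. The scale's edge is at x≈140 and the stand is at lower right, both clear. Continuing.

>>> {"method": "jog_arm", "body": {
  "series": [
    [-0.001, 0.008, 0, 0, 0, 0.04],
    [-0.001, 0.016, 0, 0, 0, 0.08],
    [-0.002, 0.024, 0, 0, 0, 0.12],
    [-0.003, 0.032, 0, 0, 0, 0.16],
    [-0.005, 0.04, 0, 0, 0, 0.2],
    [-0.006, 0.048, 0, 0, 0, 0.23],
    [-0.009, 0.055, 0, 0, 0, 0.26],
    [-0.012, 0.063, 0, 0, 0, 0.29]
  ]
}}

```text
time: 11.5
tool_pos: [0.5431, 0.0466, 0.0273]
orientation: [-1.499, -2.761, 0.0]
contact_force: [1.1, -1.6, -1.5]
gripper_width: 0.703
finger_force: 1.0
```

>>> {"method": "jog_arm", "body": {
  "series": [
    [-0.003, 0.007, 0, 0, 0, 0.02],
    [-0.006, 0.014, 0, 0, 0, 0.05],
    [-0.01, 0.022, 0, 0, 0, 0.06],
    [-0.015, 0.029, 0, 0, 0, 0.08],
    [-0.02, 0.036, 0, 0, 0, 0.09],
    [-0.024, 0.043, 0, 0, 0, 0.1],
    [-0.029, 0.049, 0, 0, 0, 0.1],
    [-0.035, 0.056, 0, 0, 0, 0.1]
  ]
}}

```text
time: 12.5
tool_pos: [0.508, 0.1026, 0.0273]
orientation: [1.362, 2.831, 0.0]
contact_force: [1.5, -1.8, -0.1]
gripper_width: 0.699
finger_force: 1.1
```

```bash
python3 look.py 5
python3 - <<'E'
from plan import *
p=np.load("path.npz"); t,a=p["t"],p["a"]
print(t[60],np.degrees(a[60]))
E
```

```text
[0.5074 0.1034 0.0272] -231.3 [ 0.4  0.2 -0.8] 12.6 [-0.55  0.56  0.29  2.09 -0.31  0.53  0.64]
[0.50836641 0.10176442] 128.48060680869642
```

View pics/wrist5.png

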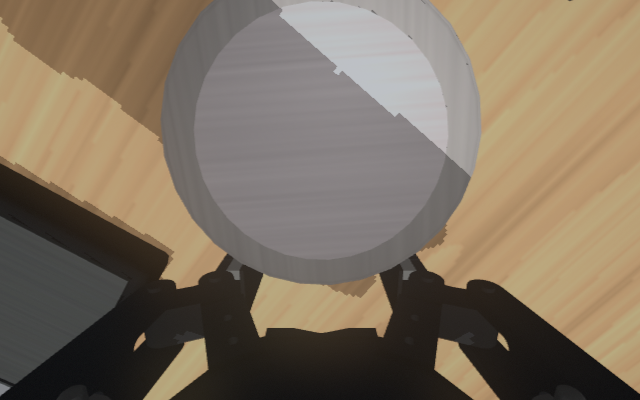

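Run:
```python
from plan import *
seat=np.array([.4425,.297]);ax=np.array([.224,.9746])
h=np.radians(128.7); c0=np.array([.5074,.1034])+.0583*np.array([np.cos(h),np.sin(h)])
P=np.array([c0,seat-.045*ax]); from scipy.interpolate import CubicHermiteSpline as H
L=.11; sp=H([0,L],P,[np.array([np.cos(h),np.sin(h)]),ax]); 
u=np.linspace(0,L,17); c=sp(u); v=sp(u,1); a=np.unwrap(np.arctan2(v[:,1],v[:,0]))
t=c-.0583*np.c_[np.cos(a),np.sin(a)]
print(np.c_[c,np.degrees(a)].round(3)[::4],np.hypot(*t.T).min())
for k in (0,8): print([[*(t[j]-t[k]).round(3).tolist(),0,0,0,round(float(a[j]-a[k]),2)] for j in range(k+1,k+9)],t[k+8],np.degrees(a[k+8]))
```

```text
[[  0.471   0.149 128.7  ]
 [  0.454   0.172 122.629]
 [  0.44    0.198 113.39 ]
 [  0.432   0.226  98.86 ]
 [  0.432   0.253  77.056]] 0.46304089969768275
[[-0.005, 0.005, 0, 0, 0, -0.02], [-0.011, 0.01, 0, 0, 0, -0.05], [-0.016, 0.015, 0, 0, 0, -0.08], [-0.022, 0.02, 0, 0, 0, -0.11], [-0.027, 0.025, 0, 0, 0, -0.14], [-0.033, 0.03, 0, 0, 0, -0.18], [-0.039, 0.036, 0, 0, 0, -0.22], [-0.044, 0.041, 0, 0, 0, -0.27]] [0.46315173 0.14484219] 113.39027495779027
[[-0.006, 0.006, 0, 0, 0, -0.05], [-0.011, 0.011, 0, 0, 0, -0.11], [-0.017, 0.017, 0, 0, 0, -0.18], [-0.022, 0.023, 0, 0, 0, -0.25], [-0.028, 0.03, 0, 0, 0, -0.34], [-0.034, 0.036, 0, 0, 0, -0.43], [-0.039, 0.044, 0, 0, 0, -0.53], [-0.044, 0.051, 0, 0, 0, -0.63]] [0.41936094 0.19632442] 77.05605778137706
```

>>> {"method": "jog_arm", "body": {
  "series": [
    [-0.005, 0.005, 0, 0, 0, -0.02],
    [-0.011, 0.01, 0, 0, 0, -0.05],
    [-0.016, 0.015, 0, 0, 0, -0.08],
    [-0.022, 0.02, 0, 0, 0, -0.11],
    [-0.027, 0.025, 0, 0, 0, -0.14],
    [-0.033, 0.03, 0, 0, 0, -0.18],
    [-0.039, 0.036, 0, 0, 0, -0.22],
    [-0.044, 0.041, 0, 0, 0, -0.27]
  ]
}}

```text
time: 13.6
tool_pos: [0.4638, 0.1434, 0.0273]
orientation: [-1.734, -2.62, 0.0]
contact_force: [0.7, -2.7, 0.4]
gripper_width: 0.702
finger_force: 1.6
```

>>> {"method": "jog_arm", "body": {
  "series": [
    [-0.006, 0.006, 0, 0, 0, -0.05],
    [-0.011, 0.011, 0, 0, 0, -0.11],
    [-0.017, 0.017, 0, 0, 0, -0.18],
    [-0.022, 0.023, 0, 0, 0, -0.25],
    [-0.028, 0.03, 0, 0, 0, -0.34],
    [-0.034, 0.036, 0, 0, 0, -0.43],
    [-0.039, 0.044, 0, 0, 0, -0.53],
    [-0.044, 0.051, 0, 0, 0, -0.63]
  ]
}}

```text
time: 14.6
tool_pos: [0.4189, 0.1941, 0.0271]
orientation: [-2.461, -1.951, 0.003]
contact_force: [-1.2, -2.9, 1.5]
gripper_width: 0.702
finger_force: 1.5
```

```bash
python3 look.py 6
```

```text
[0.4188 0.1948 0.027 ] -282.9 [-0.4 -0.2  0.2] 14.7 [-1.    0.55  0.54  2.23 -0.59  0.5  -0.23]
```

View pics/wrist6.png

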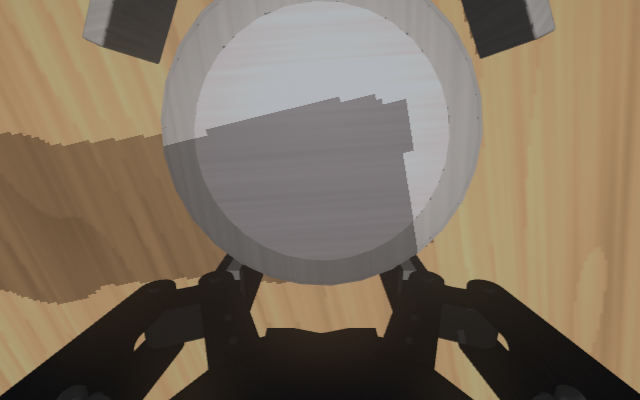

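The flare ends appear at (158,62) left and (482,57) right, with the tin centred between them at x≈321.

Run:
```python
from plan import *
s=np.load("wrist6.npz")
b=ray(s,[[159,62],[482,58]],0); q=ray(s,[[84,40],[553,34]],.04); n=ray(s,[321,284],.055)[0]
ax=np.array([.224,.9746]); seat=np.array([.4425,.297]); per=np.array([-ax[1],ax[0]])
for p in (b,q):
    d=p[0]-p[1]; print(p,np.linalg.norm(d),"axis deg",np.degrees(np.arctan2(-d[0],d[1])), "mid rel seat",[(p.mean(0)-seat)@ax,(p.mean(0)-seat)@per])
h=np.radians(77.1); c=n+.056*np.array([np.cos(h),np.sin(h)]); print("tin rel seat",(c-seat)@ax,(c-seat)@per, c)
```

```text
[[0.36057671 0.30520266]
 [0.51643943 0.26991357]] 0.15980772152310666 axis deg 77.24267158992856 mid rel seat [np.float64(-0.010096253642915994), np.float64(0.0017755485159420658)]
[[0.35532806 0.3075064 ]
 [0.52084396 0.27001897]] 0.16970804398849282 axis deg 77.23847118677963 mid rel seat [np.float64(-0.009016822058071782), np.float64(0.0024567125645560115)]
tin rel seat -0.04490148297421627 0.001809252510469705 [0.43067902 0.2536452 ]
```

Aligned with the dock axis at 77.1°, with about 0 mm lateral offset. Going in 40 mm, then feeling in small steps.

>>> {"method": "jog_arm", "body": {
  "series": [
    [0.001, 0.005, 0, 0, 0, 0],
    [0.002, 0.01, 0, 0, 0, 0],
    [0.0033, 0.0145, 0, 0, 0, 0],
    [0.0044, 0.019, 0, 0, 0, 0],
    [0.0056, 0.0245, 0, 0, 0, 0],
    [0.0067, 0.029, 0, 0, 0, 0],
    [0.0078, 0.034, 0, 0, 0, 0],
    [0.009, 0.039, 0, 0, 0, 0]
  ]
}}

```text
time: 15.7
tool_pos: [0.4294, 0.2335, 0.0273]
orientation: [2.458, 1.957, -0.0]
contact_force: [-0.4, -1.9, -1.4]
gripper_width: 0.697
finger_force: 1.0
```

>>> {"method": "jog_arm", "body": {
  "series": [
    [0.0001, 0.0005, 0, 0, 0, 0],
    [0.0002, 0.001, 0, 0, 0, 0],
    [0.0003, 0.0015, 0, 0, 0, 0],
    [0.0004, 0.002, 0, 0, 0, 0],
    [0.0005, 0.0024, 0, 0, 0, 0],
    [0.0006, 0.0028, 0, 0, 0, 0],
    [0.0007, 0.0032, 0, 0, 0, 0],
    [0.0008, 0.0036, 0, 0, 0, 0]
  ]
}}

```text
time: 16.7
tool_pos: [0.4302, 0.2367, 0.0273]
orientation: [2.458, 1.957, -0.0]
contact_force: [-1.7, -2.8, 1.2]
gripper_width: 0.699
finger_force: 1.5
```

>>> {"method": "jog_arm", "body": {
  "series": [
    [0.0001, 0.0005, 0, 0, 0, 0],
    [0.0002, 0.001, 0, 0, 0, 0],
    [0.0003, 0.0014, 0, 0, 0, 0],
    [0.0004, 0.0018, 0, 0, 0, 0],
    [0.0005, 0.002, 0, 0, 0, 0],
    [0.0005, 0.0023, 0, 0, 0, 0],
    [0.0006, 0.0026, 0, 0, 0, 0],
    [0.0007, 0.0029, 0, 0, 0, 0]
  ]
}}

```text
time: 17.7
tool_pos: [0.4308, 0.2397, 0.0273]
orientation: [-2.458, -1.957, 0.0]
contact_force: [-1.3, -3.4, 0.5]
gripper_width: 0.699
finger_force: 1.6
```

>>> {"method": "jog_arm", "body": {
  "series": [
    [0.0001, 0.0005, 0, 0, 0, 0],
    [0.0002, 0.001, 0, 0, 0, 0],
    [0.0003, 0.0014, 0, 0, 0, 0],
    [0.0004, 0.0018, 0, 0, 0, 0],
    [0.0005, 0.002, 0, 0, 0, 0],
    [0.0005, 0.0023, 0, 0, 0, 0],
    [0.0006, 0.0026, 0, 0, 0, 0],
    [0.0007, 0.0029, 0, 0, 0, 0]
  ]
}}

```text
time: 18.7
tool_pos: [0.4315, 0.2426, 0.0273]
orientation: [2.458, 1.957, 0.0]
contact_force: [-1.1, -3.5, 1.9]
gripper_width: 0.704
finger_force: 1.6
```

>>> {"method": "jog_arm", "body": {
  "series": [
    [0.0001, 0.0005, 0, 0, 0, 0],
    [0.0002, 0.001, 0, 0, 0, 0],
    [0.0003, 0.0014, 0, 0, 0, 0],
    [0.0004, 0.0018, 0, 0, 0, 0],
    [0.0005, 0.002, 0, 0, 0, 0],
    [0.0005, 0.0023, 0, 0, 0, 0],
    [0.0006, 0.0026, 0, 0, 0, 0],
    [0.0007, 0.0029, 0, 0, 0, 0]
  ]
}}

```text
time: 19.7
tool_pos: [0.4322, 0.2455, 0.0273]
orientation: [-2.458, -1.957, -0.0]
contact_force: [-0.8, -3.8, 1.1]
gripper_width: 0.698
finger_force: 1.6
```

>>> {"method": "jog_arm", "body": {
  "series": [
    [0.0001, 0.0005, 0, 0, 0, 0],
    [0.0002, 0.001, 0, 0, 0, 0],
    [0.0003, 0.0014, 0, 0, 0, 0],
    [0.0004, 0.0018, 0, 0, 0, 0],
    [0.0005, 0.002, 0, 0, 0, 0],
    [0.0005, 0.0023, 0, 0, 0, 0],
    [0.0006, 0.0026, 0, 0, 0, 0],
    [0.0007, 0.0029, 0, 0, 0, 0]
  ]
}}

```text
time: 20.7
tool_pos: [0.4329, 0.2484, 0.0273]
orientation: [-2.458, -1.957, -0.0]
contact_force: [-1.1, -4.1, 0.9]
gripper_width: 0.705
finger_force: 1.6
```

>>> {"method": "jog_arm", "body": {
  "series": [
    [0.0001, 0.0005, 0, 0, 0, 0],
    [0.0002, 0.001, 0, 0, 0, 0],
    [0.0003, 0.0014, 0, 0, 0, 0],
    [0.0004, 0.0018, 0, 0, 0, 0],
    [0.0005, 0.002, 0, 0, 0, 0],
    [0.0005, 0.0023, 0, 0, 0, 0],
    [0.0006, 0.0026, 0, 0, 0, 0],
    [0.0007, 0.0029, 0, 0, 0, 0]
  ]
}}

```text
time: 21.7
tool_pos: [0.4336, 0.2513, 0.0273]
orientation: [-2.458, -1.957, -0.0]
contact_force: [-1.7, -3.2, 1.1]
gripper_width: 0.697
finger_force: 1.6
```

>>> {"method": "jog_arm", "body": {
  "series": [
    [0.0001, 0.0005, 0, 0, 0, 0],
    [0.0002, 0.001, 0, 0, 0, 0],
    [0.0003, 0.0014, 0, 0, 0, 0],
    [0.0004, 0.0018, 0, 0, 0, 0],
    [0.0005, 0.002, 0, 0, 0, 0],
    [0.0005, 0.0023, 0, 0, 0, 0],
    [0.0006, 0.0026, 0, 0, 0, 0],
    [0.0007, 0.0029, 0, 0, 0, 0]
  ]
}}

```text
time: 22.7
tool_pos: [0.4341, 0.2533, 0.0273]
orientation: [2.458, 1.956, -0.002]
contact_force: [-1.1, -6.9, 3.0]
gripper_width: 0.692
finger_force: 3.2
```

Touched the plate: total is about 7 N against 3.6 N sliding. Pressing further.

>>> {"method": "jog_arm", "body": {
  "series": [
    [0.0001, 0.0003, 0, 0, 0, 0],
    [0.0001, 0.0006, 0, 0, 0, 0],
    [0.0002, 0.0009, 0, 0, 0, 0],
    [0.0003, 0.0012, 0, 0, 0, 0],
    [0.0003, 0.0015, 0, 0, 0, 0],
    [0.0004, 0.0018, 0, 0, 0, 0],
    [0.0005, 0.0021, 0, 0, 0, 0],
    [0.0005, 0.0024, 0, 0, 0, 0]
  ]
}}

```text
time: 23.7
tool_pos: [0.4342, 0.2542, 0.0272]
orientation: [2.459, 1.954, -0.005]
contact_force: [-2.7, -10.4, 7.1]
gripper_width: 0.702
finger_force: 5.0
```

>>> {"method": "jog_arm", "body": {
  "series": [
    [0.0001, 0.0003, 0, 0, 0, 0],
    [0.0001, 0.0006, 0, 0, 0, 0],
    [0.0002, 0.0009, 0, 0, 0, 0],
    [0.0003, 0.0012, 0, 0, 0, 0],
    [0.0003, 0.0014, 0, 0, 0, 0],
    [0.0004, 0.0016, 0, 0, 0, 0],
    [0.0004, 0.0018, 0, 0, 0, 0],
    [0.0004, 0.0018, 0, 0, 0, 0]
  ]
}}

```text
time: 24.7
tool_pos: [0.4342, 0.2549, 0.0271]
orientation: [2.459, 1.953, -0.007]
contact_force: [-3.7, -13.4, 9.4]
gripper_width: 0.699
finger_force: 6.3
```

>>> {"method": "jog_arm", "body": {
  "series": [
    [0.0001, 0.0005, 0, 0, 0, 0],
    [0.0002, 0.001, 0, 0, 0, 0],
    [0.0002, 0.0012, 0, 0, 0, 0],
    [0.0002, 0.0012, 0, 0, 0, 0],
    [0.0002, 0.0012, 0, 0, 0, 0],
    [0.0002, 0.0012, 0, 0, 0, 0],
    [0.0002, 0.0012, 0, 0, 0, 0],
    [0.0002, 0.0012, 0, 0, 0, 0]
  ]
}}

```text
time: 25.7
tool_pos: [0.4343, 0.2554, 0.0271]
orientation: [2.459, 1.952, -0.008]
contact_force: [-3.6, -14.3, 9.4]
gripper_width: 0.698
finger_force: 7.4
```

>>> {"method": "jog_arm", "body": {
  "series": [
    [0, 0, 0, 0, 0, 0],
    [0, 0, 0, 0, 0, 0],
    [0, 0, 0, 0, 0, 0],
    [0, 0, 0, 0, 0, 0],
    [0, 0, 0, 0, 0, 0],
    [0, 0, 0, 0, 0, 0],
    [0, 0, 0, 0, 0, 0],
    [0, 0, 0, 0, 0, 0]
  ]
}}

```text
time: 26.7
tool_pos: [0.4343, 0.2554, 0.0271]
orientation: [2.459, 1.953, -0.008]
contact_force: [-2.9, -15.2, 9.6]
gripper_width: 0.699
finger_force: 7.4
```

>>> {"method": "jog_arm", "body": {
  "series": [
    [-0.0005, -0.002, 0, 0, 0, 0],
    [-0.001, -0.004, 0, 0, 0, 0],
    [-0.0015, -0.007, 0, 0, 0, 0],
    [-0.002, -0.011, 0, 0, 0, 0],
    [-0.004, -0.018, 0, 0, 0, 0],
    [-0.006, -0.028, 0, 0, 0, 0],
    [-0.009, -0.038, 0, 0, 0, 0],
    [-0.009, -0.04, 0, 0, 0, 0]
  ]
}}

```text
time: 27.7
tool_pos: [0.4261, 0.2184, 0.0273]
orientation: [-2.459, -1.955, 0.001]
contact_force: [0.7, 0.5, 0.9]
gripper_width: 0.693
finger_force: 0.0
```

```bash
python3 look.py 7
```

```text
[0.4265 0.2193 0.0274] -283.0 [-0.7 -0.5 -0.7] 27.8 [-1.04  0.57  0.54  2.19 -0.59  0.52 -0.27]
```

View pics/wrist7.png

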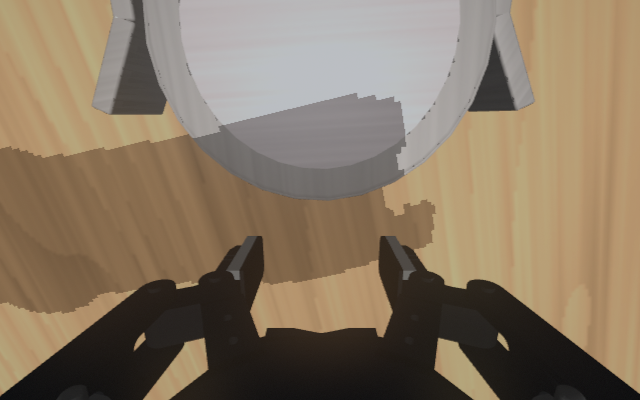

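The tin stands flat in the dock between the cheeks, and the fingers are clear of it (lid edge at y≈198, finger tips at y≈237). Lifting away.

>>> {"method": "jog_arm", "body": {
  "series": [
    [0, 0, 0.01, 0, 0, 0],
    [0, 0, 0.03, 0, 0, 0],
    [0, 0, 0.06, 0, 0, 0],
    [0, 0, 0.09, 0, 0, 0],
    [0, 0, 0.12, 0, 0, 0],
    [0, 0, 0.14, 0, 0, 0],
    [0, 0, 0.15, 0, 0, 0],
    [0, 0, 0.15, 0, 0, 0]
  ]
}}

```text
time: 28.8
tool_pos: [0.4266, 0.22, 0.1778]
orientation: [-2.457, -1.957, -0.002]
contact_force: [0.3, -0.3, -0.5]
gripper_width: 0.702
finger_force: 0.0
```

Run:
```python
from cell import r
o=r.get_obs(); print(o["tool_pos"],o["contact_force"],o["time"]); print(r.hand_in())
```

```text
[0.4265689  0.22001561 0.17777767] [ 0.34844107 -0.25614212 -0.4645994 ] 28.8
the job is handed in; nothing more can be done
None
```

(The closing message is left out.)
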